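# Dock and latch the instrument cassette

## Task

With the fingertips, push the blue instrument cassette along its cradle until it is fully home against the grey back stop, then flip the red-knobbed latch lever over towards the cassette so that it snaps down and its tooth locks the cassette in. Only push: keep the cassette flat on the cradle, do not pick it up, and leave the other things on the table where they stand.

Things in the scene. Friction and masses are not known exactly. Their poses are not given: they have to be found in the camera images.
- cradle: fixed aluminium cradle; origin on the table under the docked cassette's centre. +x: the way the cassette slides home; +y: left of that; +z up. Floor plate 8 mm thick, 130 mm wide, from x = -220 to +100 mm; steel side rails along x, 106 mm apart inside, top at z = 19 mm. The latch stands outside the rail on the -y side
- stop_face (a point): point on the face of the grey back stop that the cassette's front end meets when home: cradle x = 70, y = 0, z = 23 mm. The stop is 122 mm wide, its top at z = 36 mm
- cassette_center (a point): centre (half-way up) of the loose blue-rimmed open steel instrument cassette, about 0.45 kg, 140 mm along cradle x, 100 mm wide, 30 mm tall, on the floor plate between the rails (3 mm play a side), starting 60 to 125 mm short of home. Push on its rear end: a solid wall 70 mm behind the centre (-x side), 8 to 38 mm above the table. Home: centre at cradle x = 0 within 5 mm
- latch_pivot (a point): middle of the latch lever's pivot axis, which runs along cradle x: at cradle x = -82, y = -80, z = 46 mm, between two posts with tops at z = 54 mm
- latch_ball (a point): centre of the red ball knob (24 mm across) on the latch lever's 10 mm steel rod, 75 mm from the pivot, at cradle x = -82 mm. Open, it leans outwards: cradle y = -116, z = 112 mm; locked, it leans in over the channel: y = -44, z = 112 mm; half-way it stands upright, z = 121 mm. Push it towards cradle +y
- latch (a joint): latch lever angle, rad: 0 open (start), 1.0 locked. An over-centre spring pulls it to the nearer end; dead centre 0.5; 5 to 8 N near the ball starts it, falling to 0 at the centre. Its toothed arm, 12 mm wide, when open is 64 mm or more above the table and reaches in to cradle y = -35 mm; locked, the tooth is 6 mm behind the docked cassette. If the cassette is more than 6 mm short, the tooth lands on it and cannot lock
- beaker: bystander: loose polished steel beaker, 72 mm across and 110 mm tall; origin at the centre of its underside
- spray: bystander: loose white plastic bottle, 70 mm across and 150 mm tall; origin under its centre
- amber: bystander: loose amber glass jar with black cap, 52 mm across and 80 mm tall; origin under its centre
- bur_block: bystander: loose pale blue block with small red, yellow and green tipped burs, 50 x 90 x 22 mm (41 mm with burs); origin under its centre
- dropper: bystander: loose squat clear glass flask with a white domed cap, 80 mm across and 85 mm tall; origin under its centre
- dish: bystander: loose shallow steel bowl, 100 mm across and 30 mm tall; origin under its centre
Mind the look-alikes: they are no part of the job. What is shaped like the part that bears cassette_center but orange is not meant.

How it is judged:
On the way, in this order (a step that is already met when the one before it is completed fails the run):
1. the cassette is fully home against the back stop, the lever still open (x of cassette_center in the frame of cradle above -0.005 m and value of joint latch below 0.4 rad), for 0.2 s.
2. the latch lever has snapped over to locked (value of joint latch above 0.93 rad), for 0.2 s.
At the end, for the whole second after the job is handed in: the cassette lies flat on the cradle within 5 mm of home, between the rails, and the latch lever rests locked (joint above 0.93 rad) (x of cassette_center in the frame of cradle between -0.005 and 0.005 m and y of cassette_center in the frame of cradle between -0.006 and 0.006 m and height (world z) of cassette_center below 0.028 m and angle between cassette_center's own z axis and vertical below 0.06 rad and value of joint latch above 0.93 rad and velocity of joint latch below 0.1 rad/s); the robot touches nothing.
It fails at once if the cassette is lifted (more than 10 mm) or tipped (more than 0.15 rad) (height (world z) of cassette_center above 0.033 m or angle between cassette_center's own z axis and vertical above 0.15 rad).
It fails at once if the lever is thrown while the cassette is not home (value of joint latch above 0.5 rad and x of cassette_center in the frame of cradle below -0.009 m).
It fails at once if another thing on the table is moved by more than 25 mm or tipped (distance of any of beaker, spray, amber, bur_block, dropper, dish from where it was at the start of the episode above 0.025 m or angle between any of beaker, spray, amber, bur_block, dropper, dish's own z axis and vertical above 0.3 rad).
It also fails if it takes over 45 s, if anything falls off the work surface, if the arm or the gripper's body presses on something with over 40 N, if the wrist force passes 120 N, or if a joint passes its speed limit or range.

## Robot

A 7-joint arm with a two-finger parallel gripper is mounted at the origin on the work surface. World frame = base frame: x ahead of the robot, y to its left, z up, the work surface at z = 0. Lengths are in m, angles in rad, forces in N, time in s.
With the tool pointing down it reaches from about 0.4 to 0.85 m from the base axis. Payload 10.4 kg.
Tool frame: the origin (TCP) lies on the centre line of the jaws, within the pads' length; the fingertips stand 14 mm ahead of it and the grasp point (between the pads) lies 5 mm behind it (manip.tip_reach is the distance from the TCP to the fingertips, in m); z points along the fingers, y is the line along which they close (so a half turn about z gives the same grasp; the last joint's range is limited). The gripper opens to 85 mm and grips with 20 to 120 N. Pads are 22 mm wide; open, the fingers measure 114 mm over their backs; the gripper's body (76 mm by 85 mm) begins 54 mm behind the grasp point. The pads swing forward as they close: fully open they stand 13 mm farther back than shut.
Start: joints at [1.188, 0.332, -0.065, 1.46, 0.022, 1.35, -0.088], TCP at [0.22, -0.585, 0.245] pointing down, gripper open.
Joint ranges: [-2.6, 2.6], [-0.5, 2.12], [-1.47, 1.34], [0.16, 2.42], [-1.27, 4.41], [0.06, 2.06], [-2.6, 2.6]. Speed limits (rad/s): [2.22, 2.22, 2.79, 2.79, 3.14, 3.14, 3.14].

## Interface

Orientations are given as a unit quaternion [x, y, z, w].
In Python, from workcell import manip gives the robot as it stands.
- The arm moves only by the shell command python3 -m pendant 'ROWS' [FORCE]. ROWS is JSON, a list of rows, each a list of 7 numbers: the shift along the tool's x, y, z in units of 50 mm (1.0 is 50 mm), then the turn, a rotation vector about the tool's x, y, z in units of 8 degrees (1.0 is 8 degrees), then the opening, from -1 (shut) to 1 (fully open), so that 0 is half open. In form: [[dx, dy, dz, ax, ay, az, jaw], ...]. A call has exactly 10 rows; each row is the pose to reach, as a shift and turn from the pose commanded when the call began, along the tool's axes at that moment; what a row does not reach only later rows make up. A row lasts 1/8 s, in which the tool goes at most 62.5 mm and 10.7 degrees, less where a joint would pass 70% of its speed; a pose out of reach is approached as far as the arm can. A call with a gripper value outside its range is refused whole. The fingers move at their own pace and stop on an object; FORCE is the grip in N (left out, the last holds). Time passes only in rows, so rows that repeat a pose let the fingers close, or fill a call up. It gives the time, the measured TCP pose, the force, the opening and the grip force at its end, in the units of the state.
- manip.get_obs(): the state, without advancing time (a new reading comes with each control period).
- manip.camera(name): name is "scene" or "side" or "wrist"; returns (picture, depth): 420x560x3 uint8, red, green, blue; 420x560 float32, m along the optical axis (not along the pixel's ray), 0 where there is no reading.
- manip.get_calibration(name): a dict with "fx", "fy", "cx", "cy" (pixels), "D" ([k1, k2, p1, p2, k3] as OpenCV has them; the pictures are not rectified), "xyz" and "orientation" of the camera in the world. Camera axes: x right, y up, looking along -z (the intrinsics and any distortion apply to the point x, -y, -z); pixel columns grow to the right and rows downward; lengths in m; the calibration is good to about 2 mm. A picture is of the moment at which its call begins: read the wrist's pose just before it. get_calibration takes no time and is no camera call; for the wrist camera it gives the pose at the moment of the call.
- manip.hand_in(): hands the job in; it is judged then, once.
Trained networks look in the newest picture that a camera, given by its name, has taken for a name from the list of things; names that differ only in an ending like _2 or _b are one class to them, and where a whole thing is asked for, a point or a joint stands for the part that bears it (a point fixed in the world has none). Each returns a list of dicts, best first, with "p" (0 to 1); they miss things now and then, are a little off and sometimes report something else, mostly with a low value. They report only what shows in the picture. A call takes as long as a camera call. They do not tell look-alikes from the thing itself.
- manip.find_in(thing, camera): "box" ([left, top, right, bottom] in pixels, round what is visible of it).
- manip.trace(thing, camera): "pixels" (420x560 bool, what is visible of it) and "box" ([left, top, right, bottom] in pixels, round what is visible of it).
- manip.tip_of(thing, camera): "pixel" ([column, row] in pixels: a listed point, or the origin of a listed thing).
The state is a dict: "clock": time; "joint_pos": joint angles; "joint_velocities": joint speeds; "tau": joint torques, N m; "position": TCP position; "ee_rot": TCP orientation; "ft_force": force on the tool from outside, world axes, zero at the start; "torque": the same for the moment, N m; "grip_width": opening from 0.0 (shut) to 1.0 (fully open); "grasp_force": force on a finger pad.
Only numpy, scipy, OpenCV 4.12 (cv2) and the standard library are available. Lean on these libraries where they do the work, as an engineer would, in place of code of your own. Each camera call takes 0.05 s, during which the arm holds its last target. There are 200 camera calls.

## Working session

There is one attempt and no reset: what is moved stays moved. The work goes in short steps, Python scripts to look and compute and a shell command to move; the robot and the scene stay as the last step left them, time stands still between calls to the robot, and variables do not carry over. Pictures are saved under pics/ and viewed, at most 10 in all, crops included, and the job is handed in when it is done.

```bash
ls; mkdir -p pics
python3 - <<'E'
from workcell import manip
import cv2,numpy as np
o=manip.get_obs();print(o['clock'],o['position'],o['ee_rot'],manip.tip_reach)
ims=[]
for c in("scene","side"):
    p,d=manip.camera(c);cv2.imwrite(f'pics/{c}0.png',p[:,:,::-1]);np.save(f'{c}_d.npy',d)
    k=manip.get_calibration(c);print(c,k)
    for t in("stop_face","cassette_center","latch_pivot","latch_ball","cradle"):
        print(t,[(np.round(r['pixel']),round(r['p'],2)) for r in manip.tip_of(t,c)][:3])
E
```

```text
pics
0.0 [ 0.21994778 -0.58464094  0.24453589] [ 9.83858851e-01  1.78944875e-01 -1.46507500e-04 -6.86158804e-04] 0.014
scene {'fx': 512.8954062201537, 'fy': 512.8954062201537, 'cx': 277.52035116442926, 'cy': 208.71818285764255, 'D': array([-0.00652458,  0.        ,  0.        ,  0.        ,  0.        ]), 'xyz': array([ 1.45629684, -0.24991094,  1.18188305]), 'orientation': array([0.27690711, 0.21918331, 0.56631234, 0.74469555])}
stop_face [(array([342., 217.]), 0.91)]
cassette_center [(array([303., 173.]), 0.96), (array([286., 229.]), 0.75)]
latch_pivot [(array([301., 243.]), 0.76)]
latch_ball [(array([307., 235.]), 0.66)]
cradle [(array([303., 235.]), 0.57), (array([320., 226.]), 0.56)]
side {'fx': 497.2449607991634, 'fy': 497.2449607991634, 'cx': 278.3959571435307, 'cy': 204.3552733693429, 'D': array([-0.13811192,  0.        ,  0.        ,  0.        ,  0.        ]), 'xyz': array([-0.06538737,  0.80939203,  1.02330939]), 'orientation': array([-0.12126441,  0.37862521,  0.87461228, -0.27747298])}
stop_face [(array([228., 254.]), 0.6)]
cassette_center [(array([266., 221.]), 0.98), (array([304., 277.]), 0.68), (array([243., 204.]), 0.46)]
latch_pivot [(array([240., 203.]), 0.96)]
latch_ball [(array([228., 181.]), 0.62)]
cradle [(array([246., 246.]), 0.81)]
```

View pics/scene0.png

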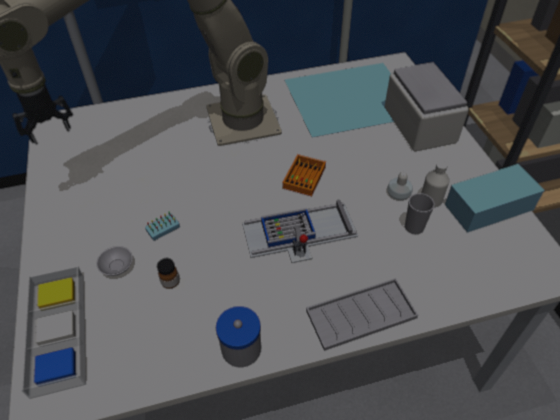

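View pics/side0.png

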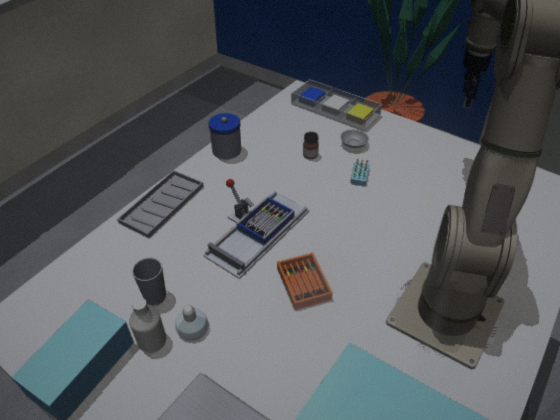

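The scene camera shows the cradle with its stop at (345,218), the blue cassette at (288,229), the latch at (302,243) and the orange look-alike at (304,175). The side camera shows the stop at (225,250), the cassette at (266,220), the ball at (230,183) and the pivot at (241,207).

```bash
cat > h.py <<'E'
from workcell import manip
import cv2,numpy as np
from scipy.spatial.transform import Rotation as R
from scipy.optimize import least_squares
def proj(k,P):
    c=R.from_quat(k['orientation']).inv().apply(np.atleast_2d(P)-k['xyz'])*[1,-1,-1]
    K=np.array([[k['fx'],0,k['cx']],[0,k['fy'],k['cy']],[0,0,1]])
    return cv2.projectPoints(c,np.zeros(3),np.zeros(3),K,k['D'])[0].reshape(-1,2)
def world(k,px,z):
    K=np.array([[k['fx'],0,k['cx']],[0,k['fy'],k['cy']],[0,0,1]])
    u=cv2.undistortPoints(np.array([[px]],float),K,k['D'])[0,0]
    d=R.from_quat(k['orientation']).apply([u[0],-u[1],-1]);return k['xyz']+d*(z-k['xyz'][2])/d[2]
def cr(v,p): # cradle point -> world
    c,s=np.cos(v[2]),np.sin(v[2]);p=np.asarray(p)
    return np.array([v[0]+c*p[0]-s*p[1],v[1]+s*p[0]+c*p[1],p[2]])
E
python3 - <<'E'
from h import *
S=manip.get_calibration('scene');D=manip.get_calibration('side')
for k,l in((S,[(342,217,.023),(286,229,.023),(301,243,.046),(307,235,.112)]),(D,[(228,254,.023),(266,221,.023),(240,203,.046),(228,181,.112)])):
    for a,b,z in l: print(world(k,(a,b),z).round(3))
obs=[(S,(342,217),(.07,0,.023)),(S,(286,229),None),(S,(301,243),(-.082,-.08,.046)),(S,(304,238),(-.082,-.116,.112)),
(D,(228,254),(.07,0,.023)),(D,(266,221),None),(D,(240,204),(-.082,-.08,.046)),(D,(230,183),(-.082,-.116,.112))]
f=lambda v:np.concatenate([(proj(k,cr(v,p or (v[3],0,.023)))[0]-q) for k,q,p in obs])
r=min((least_squares(f,[.6,0,y,-.09],loss='soft_l1') for y in np.arange(-3,3.2,1)),key=lambda r:r.cost)
print(r.x,f(r.x).reshape(-1,2).round(1));np.save('v.npy',r.x)
for i,n in((S,'scene'),(D,'side')):
    im=cv2.imread(f'pics/{n}0.png')
    for p in [(.07,0,.023),(-.082,-.08,.046),(-.082,-.116,.112),(-.22,.065,.008),(-.22,-.065,.008),(.1,.065,.008),(.1,-.065,.008),(r.x[3]-.07,.05,.038),(r.x[3]-.07,-.05,.038),(r.x[3]+.07,.05,.038),(r.x[3]+.07,-.05,.038)]:
        q=proj(i,cr(r.x,p))[0];im[int(round(q[1])),int(round(q[0]))]=(0,255,0)
    c=(300,230) if n=='scene' else (255,220)
    cv2.imwrite(f'pics/{n}1.png',cv2.resize(im[c[1]-50:c[1]+50,c[0]-65:c[0]+65],None,fx=6,fy=6,interpolation=cv2.INTER_NEAREST))
for t,z in(('beaker',0),('spray',0),('amber',0),('bur_block',0),('dropper',0),('dish',0)):
    for k,n in((S,'scene'),):
        l=manip.tip_of(t,n); print(t,[world(k,a['pixel'],z).round(3)[:2] for a in l[:1]])
E
```

```text
[0.552 0.179 0.023]
[0.551 0.007 0.023]
[0.628 0.028 0.046]
[0.655 0.035 0.112]
[0.55  0.174 0.023]
[0.541 0.016 0.023]
[0.632 0.018 0.046]
[0.67  0.02  0.112]
[ 0.54860576  0.1078085   1.55128962 -0.09903562] [[-0.5 -0.4]
 [ 0.3 -1.2]
 [-1.4 -0. ]
 [-0.3  0.2]
 [-0.7  0.8]
 [-0.1 -2.2]
 [ 0.   0.9]
 [-1.1 -0.4]]
beaker [array([0.64 , 0.382])]
spray [array([0.544, 0.471])]
amber [array([ 0.618, -0.334])]
bur_block [array([ 0.427, -0.342])]
dropper [array([0.476, 0.394])]
dish [array([ 0.535, -0.481])]
```

View pics/scene1.png

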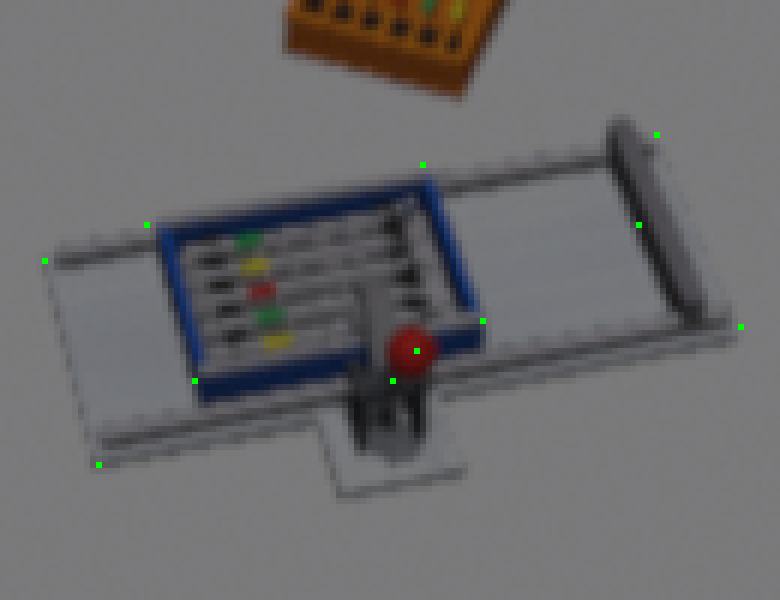

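View pics/side1.png

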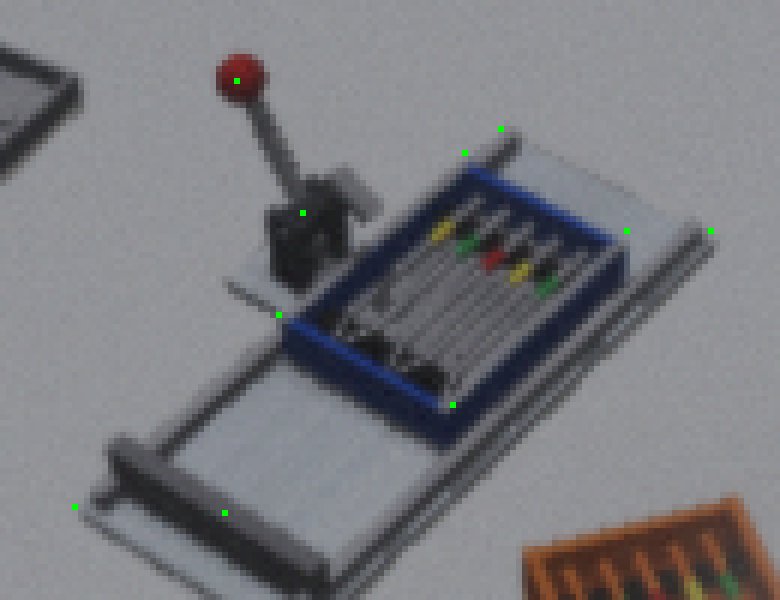

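The overlays match the cradle to within about 2 px. The cassette corners are clear in both crops, so I'll refine the fit with corners read by hand.

Run:
```python
from h import *
S=manip.get_calibration('scene');D=manip.get_calibration('side')
s=lambda a,b:(235+(a-2.5)/6,180+(b-2.5)/6); d=lambda a,b:(190+(a-2.5)/6,170+(b-2.5)/6)
# (cam,pix,point,is cassette)
O=[(S,s(410,350),(-.082,-.116,.112),0),(D,d(241,78),(-.082,-.116,.112),0),(D,d(302,210),(-.082,-.08,.046),0),(S,(342,217),(.07,0,.023),0),(D,(228,254),(.07,0,.023),0),
(S,s(97,465),(-.22,-.065,.008),0),(S,s(47,262),(-.22,.065,.008),0),(S,s(735,330),(.1,-.065,.008),0),(D,d(712,240),(-.22,.065,.008),0),(D,d(80,508),(.1,-.065,.008),0),
(S,s(165,230),(-.07,.05,.038),1),(S,s(430,182),(.07,.05,.038),1),(S,s(203,378),(-.07,-.05,.038),1),(S,s(480,320),(.07,-.05,.038),1),
(D,d(470,168),(-.07,-.05,.038),1),(D,d(625,245),(-.07,.05,.038),1),(D,d(290,323),(.07,-.05,.038),1),(D,d(445,405),(.07,.05,.038),1)]
f=lambda v:np.concatenate([proj(k,cr(v,np.array(p)+[c*v[3],0,0]))[0]-q for k,q,p,c in O])
r=least_squares(f,np.load('v.npy'),loss='soft_l1');v=r.x;np.save('v.npy',v)
print(v,f(v).reshape(-1,2).round(1).tolist())
o=manip.get_obs();Rt=R.from_quat(o['ee_rot']);print(Rt.as_matrix().round(3))
print('rear',cr(v,(v[3]-.07,0,.023)),'ball',cr(v,(-.082,-.116,.112)))
```

```text
[ 0.54870705  0.10725671  1.54586004 -0.09467578] [[0.4, 0.3], [-0.5, -0.2], [0.4, 0.1], [-0.6, -0.2], [-0.7, 0.6], [-0.4, -0.4], [-1.0, -0.8], [0.8, 0.0], [0.3, -1.2], [-0.5, -0.1], [-1.9, -1.9], [-0.1, -2.8], [-0.5, -0.3], [1.2, -0.3], [-1.7, -2.1], [0.1, -1.0], [-2.3, -1.0], [0.1, 1.0]]
[[ 0.936  0.352  0.   ]
 [ 0.352 -0.936 -0.   ]
 [ 0.     0.    -1.   ]]
rear [ 0.54460107 -0.05736787  0.023     ] ball [0.66262642 0.02238989 0.112     ]
```

```bash
cat >> h.py <<'E'
def go(p,z,tr=None):
    """rows units to put TCP at cradle xy p, height z, with tool y = world angle of cradle -y"""
    v=np.load('v.npy');o=manip.get_obs();Rt=R.from_quat(o['ee_rot'])
    t=cr(v,(p[0],p[1],z))
    g=R.from_matrix(np.array([[np.cos(v[2]),np.sin(v[2]),0],[np.sin(v[2]),-np.cos(v[2]),0],[0,0,-1]]).T.T)
    print('world',t.round(4),'now',o['position'].round(4),'F',o['ft_force'].round(1),'shift',(Rt.inv().apply(t-o['position'])/.05).round(3),'turn',(np.degrees((Rt.inv()*g).as_rotvec())/8).round(2))
def incr(): # TCP in cradle
    v=np.load('v.npy');P=manip.get_obs()['position'];d=P[:2]-v[:2];c,s=np.cos(v[2]),np.sin(v[2])
    return np.array([c*d[0]+s*d[1],-s*d[0]+c*d[1],P[2]])
E
python3 -c "
from h import *
go((-.215,.017),.2445)"
```

```text
world [ 0.5264 -0.1073  0.2445] now [ 0.2201 -0.585   0.2453] F [-0.6  0.2 -0.5] shift [ 9.098 -6.787  0.016] turn [ 0.    0.   -8.49]
```

```bash
python3 -m pendant '[[0.91,-0.68,0,0,0,-0.85,-1],[1.82,-1.36,0,0,0,-1.7,-1],[2.73,-2.04,0,0,0,-2.55,-1],[3.64,-2.72,0,0,0,-3.4,-1],[4.55,-3.4,0,0,0,-4.25,-1],[5.46,-4.07,0,0,0,-5.1,-1],[6.37,-4.75,0,0,0,-5.95,-1],[7.28,-5.43,0,0,0,-6.8,-1],[8.19,-6.11,0,0,0,-7.65,-1],[9.1,-6.79,0,0,0,-8.5,-1]]'
python3 - <<'E'
from h import *
go((-.215,.017),.12)
p,d=manip.camera('wrist');k=manip.get_calibration('wrist');im=p[:,:,::-1].copy()
v=np.load('v.npy')
for t in('cassette_center','latch_pivot','latch_ball','stop_face'):
    print(t,[(np.round(r['pixel']),round(r['p'],2)) for r in manip.tip_of(t,'wrist')][:2])
for q in [(.07,0,.023),(-.082,-.116,.112),(-.22,.065,.008),(-.22,-.065,.008),(v[3],0,.023),(v[3]-.07,.05,.038),(v[3]-.07,-.05,.038),(v[3]+.07,.05,.038),(v[3]+.07,-.05,.038)]:
    cv2.circle(im,tuple(int(a) for a in proj(k,cr(v,q))[0].round()),2,(0,255,0),-1)
cv2.imwrite('pics/w1.png',im)
E
```

```text
clock: 2.15
position: [0.5272, -0.1055, 0.2456]
ee_rot: [0.714, 0.7, 0.0, 0.0]
ft_force: [1.3, 0.3, 0.7]
grip_width: -0.001
grasp_force: 0.0
world [ 0.5264 -0.1073  0.12  ] now [ 0.5272 -0.1055  0.2456] F [1.3 0.3 0.7] shift [-0.033 -0.018  2.513] turn [0.01 0.   0.03]
cassette_center [(array([290.,  73.]), 0.7)]
latch_pivot [(array([373.,  57.]), 0.73)]
latch_ball [(array([446.,  38.]), 0.73)]
stop_face []
```

View pics/w1.png

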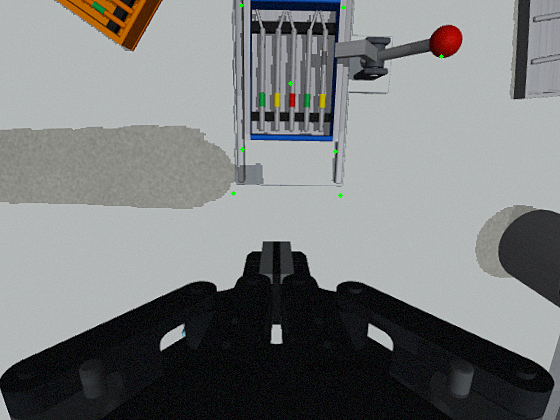

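The wrist view shows the cassette's rear edge at row 138 and the plate end at row 185. That puts the real cradle about 10 mm further ahead than my model. I'll descend behind the cassette and let contact settle the rest.

```bash
python3 -m pendant '[[0,0,0.6,0,0,0,-1],[0,0,1.2,0,0,0,-1],[0,0,1.8,0,0,0,-1],[0,0,2.4,0,0,0,-1],[0,0,3,0,0,0,-1],[0,0,3.5,0,0,0,-1],[0,0,3.9,0,0,0,-1],[0,0,4.15,0,0,0,-1],[0,0,4.18,0,0,0,-1],[0,0,4.18,0,0,0,-1]]'
python3 - <<'E'
from h import *
p,d=manip.camera('wrist');k=manip.get_calibration('wrist');im=p[:,:,::-1].copy()
v=np.load('v.npy');print(incr(),k['xyz'])
for q in [(-.082,-.116,.112),(-.22,.065,.008),(-.22,-.065,.008),(v[3]-.07,.05,.038),(v[3]-.07,-.05,.038),(v[3]+.07,.05,.038),(v[3]+.07,-.05,.038)]:
    print(q,a:=proj(k,cr(v,q))[0].round())
    cv2.circle(im,tuple(int(b) for b in a),2,(0,255,0),-1)
cv2.imwrite('pics/w2.png',im)
E
```

```text
clock: 3.65
position: [0.5268, -0.1072, 0.0369]
ee_rot: [0.716, 0.698, 0.0, 0.0]
ft_force: [0.7, -0.5, 0.1]
grip_width: -0.002
grasp_force: 0.0
[-0.21486148  0.01638454  0.0370684 ] [ 0.52883972 -0.04131046  0.16506991]
(-0.082, -0.116, 0.112) [276. 207.]
(-0.22, 0.065, 0.008) [188. 258.]
(-0.22, -0.065, 0.008) [422. 257.]
(np.float64(-0.16467577602934408), 0.05, 0.038) [194. 164.]
(np.float64(-0.16467577602934408), -0.05, 0.038) [435. 164.]
(np.float64(-0.02467577602934405), 0.05, 0.038) [ 177. -238.]
(np.float64(-0.02467577602934405), -0.05, 0.038) [ 464. -228.]
```

View pics/w2.png

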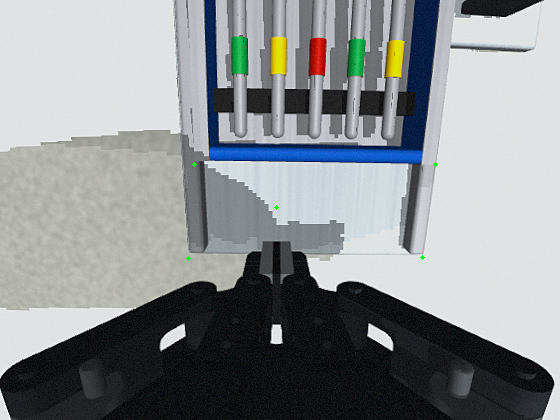

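Close up, the cradle sits about 3 mm ahead of the model and the cassette is centred, with its rear rim at row 160 and columns 207–422. Pushing now.

```bash
python3 -c "
import numpy as np;v=np.load('v.npy');v[1]+=.003;np.save('v.npy',v)"
python3 -m pendant '[[0.3,0,0,0,0,0,-1],[0.6,0,0,0,0,0,-1],[0.8,0,0,0,0,0,-1],[1.05,0,0,0,0,0,-1],[1.3,0,0,0,0,0,-1],[1.55,0,0,0,0,0,-1],[1.8,0,0,0,0,0,-1],[2.05,0,0,0,0,0,-1],[2.3,0,0,0,0,0,-1],[2.4,0,0,0,0,0,-1]]'
python3 -c "
from h import *
print(incr())"
```

```text
clock: 4.95
position: [0.5294, 0.0134, 0.0365]
ee_rot: [0.715, 0.699, -0.0, 0.0]
ft_force: [-0.8, -5.1, 5.3]
grip_width: -0.002
grasp_force: 2.7
[-0.09732688  0.01692852  0.03647834]
```

```bash
python3 -m pendant '[[0.04,0,0,0,0,0,-1],[0.08,0,0,0,0,0,-1],[0.12,0,0,0,0,0,-1],[0.16,0,0,0,0,0,-1],[0.2,0,0,0,0,0,-1],[0.23,0,0,0,0,0,-1],[0.26,0,0,0,0,0,-1],[0.28,0,0,0,0,0,-1],[0.3,0,0,0,0,0,-1],[0.3,0,0,0,0,0,-1]]'
python3 - <<'E'
from h import *
print(incr())
p,d=manip.camera('scene');im=p[:,:,::-1]
q,d=manip.camera('side');jm=q[:,:,::-1]
cv2.imwrite('pics/s3.png',np.hstack([cv2.resize(a,(400,400),interpolation=cv2.INTER_CUBIC) for a in (im[185:265,270:350+20][:, :80],jm[200:280,195:275])]))
E
```

```text
clock: 6.2
position: [0.5298, 0.0264, 0.0364]
ee_rot: [0.716, 0.698, -0.001, 0.001]
ft_force: [-0.4, -7.1, 4.6]
grip_width: -0.0
grasp_force: 3.7
[-0.08434611  0.01682104  0.03642019]
```

View pics/s3.png

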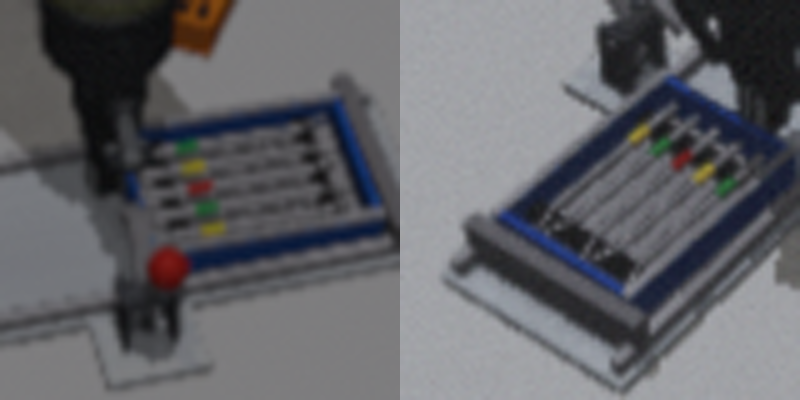

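The cassette's front end is a few mm short of the stop in both crops, and the fingers clear the latch arm. I'll creep until the force rises.

```bash
python3 -m pendant '[[0.02,0,0,0,0,0,-1],[0.04,0,0,0,0,0,-1],[0.06,0,0,0,0,0,-1],[0.08,0,0,0,0,0,-1],[0.1,0,0,0,0,0,-1],[0.11,0,0,0,0,0,-1],[0.12,0,0,0,0,0,-1],[0.13,0,0,0,0,0,-1],[0.14,0,0,0,0,0,-1],[0.14,0,0,0,0,0,-1]]'
python3 -c "
from h import *
print(incr())"
```

```text
clock: 7.55
position: [0.5302, 0.0269, 0.0365]
ee_rot: [0.718, 0.696, -0.003, 0.003]
ft_force: [-1.8, -26.6, 9.9]
grip_width: 0.0
grasp_force: 13.8
[-0.08376951  0.01637945  0.03649925]
```

The force jumped from 7 N to 27 N within 0.5 mm of travel, and the position matches home. Next I retract, rise and check from above on the way to the outer side of the lever.

```bash
python3 -m pendant '[[-0.15,0,0,0,0,0,-1],[-0.5,0,0,0,0,0,-1],[-0.9,0,0,0,0,0,-1],[-1,0,-0.6,0,0,0,-1],[-1,0,-1.5,0,0,0,-1],[-1,0,-2.5,0,0,0,-1],[-1,0.5,-3.5,0,0,0,-1],[-1,1.2,-4,0,0,0,-1],[-1,2,-4.3,0,0,0,-1],[-1,2,-4.3,0,0,0,-1]]'
python3 - <<'E'
from h import *
print(incr())
p,d=manip.camera('wrist');k=manip.get_calibration('wrist');im=p[:,:,::-1].copy();v=np.load('v.npy')
for t in('cassette_center','latch_pivot','latch_ball','stop_face'):
    print(t,[(np.round(r['pixel']),round(r['p'],2)) for r in manip.tip_of(t,'wrist')][:2])
for q in [(.07,0,.023),(.07,.05,.036),(.07,-.05,.036),(-.082,-.116,.112),(-.07,.05,.038),(-.07,-.05,.038)]:
    cv2.circle(im,tuple(int(b) for b in proj(k,cr(v,q))[0].round()),2,(0,255,0),-1)
cv2.imwrite('pics/w4.png',im)
go((-.082,-.17),.125)
E
```

```text
clock: 8.8
position: [0.6304, -0.0175, 0.2512]
ee_rot: [0.716, 0.699, 0.001, -0.0]
ft_force: [-0.8, 0.3, -0.6]
grip_width: 0.001
grasp_force: 0.0
[-0.12571874 -0.08484894  0.25115698]
cassette_center [(array([200.,  69.]), 0.69), (array([20., 62.]), 0.58)]
latch_pivot [(array([271., 146.]), 0.82)]
latch_ball [(array([315., 156.]), 0.81)]
stop_face []
world [0.7166 0.024  0.125 ] now [ 0.6277 -0.0175  0.2509] F [-0.4 -1.   0.1] shift [0.874 1.76  2.516] turn [-0.01  0.    0.01]
```

View pics/w4.png

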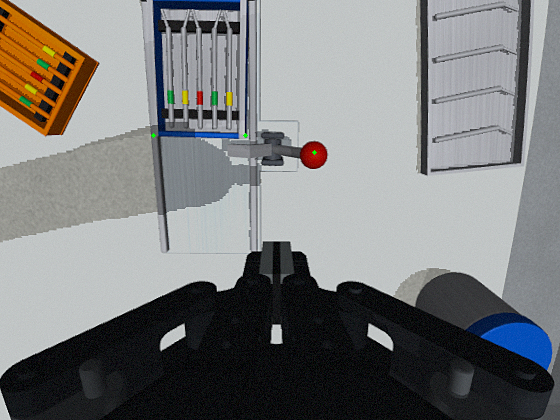

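From above, the cassette's rear edge lies on the predicted home line at row 135, with the latch arm just behind it. The ball is at (315,154), as modelled. I'll go to its outer side and down.

```bash
python3 -m pendant '[[0.3,0.6,0,0,0,0,-1],[0.6,1.2,0,0,0,0,-1],[0.87,1.76,0,0,0,0,-1],[0.87,1.76,0.5,0,0,0,-1],[0.87,1.76,1.1,0,0,0,-1],[0.87,1.76,1.7,0,0,0,-1],[0.87,1.76,2.3,0,0,0,-1],[0.87,1.76,2.7,0,0,0,-1],[0.87,1.76,2.8,0,0,0,-1],[0.87,1.76,2.8,0,0,0,-1]]'
python3 -m pendant '[[0,-0.3,0,0,0,0,-1],[0,-0.5,0,0,0,0,-1],[0,-0.7,0,0,0,0,-1],[0,-0.9,0,0,0,0,-1],[0,-1.1,0,0,0,0,-1],[0,-1.3,0,0,0,0,-1],[0,-1.45,0,0,0,0,-1],[0,-1.6,0,0,0,0,-1],[0,-1.7,0,0,0,0,-1],[0,-1.7,0,0,0,0,-1]]'
python3 - <<'E'
from h import *
print(incr())
p,d=manip.camera('scene');q,d=manip.camera('side')
print([(r['pixel'],r['p']) for r in manip.tip_of('latch_ball','side')],[proj(manip.get_calibration('side'),cr(np.load('v.npy'),(-.082,y,.112))).round() for y in(-.116,-.044)])
cv2.imwrite('pics/s5.png',np.hstack([cv2.resize(a[:,:,::-1],(400,400),interpolation=cv2.INTER_CUBIC) for a in (p[185:265,270:350],q[160:240,195:275])]))
E
```

```text
clock: 10.3
position: [0.7179, 0.0239, 0.112]
ee_rot: [0.716, 0.698, 0.0, 0.0]
ft_force: [0.2, -0.2, -0.0]
grip_width: -0.0
grasp_force: 0.0
clock: 11.55
position: [0.6323, 0.0259, 0.1113]
ee_rot: [0.716, 0.699, -0.0, 0.0]
ft_force: [-0.0, 0.3, 0.1]
grip_width: -0.001
grasp_force: 0.0
[-0.08225968 -0.08571159  0.11125593]
[([249.9, 194.8], 0.47)] [array([[229., 183.]]), array([[248., 193.]])]
```

View pics/s5.png

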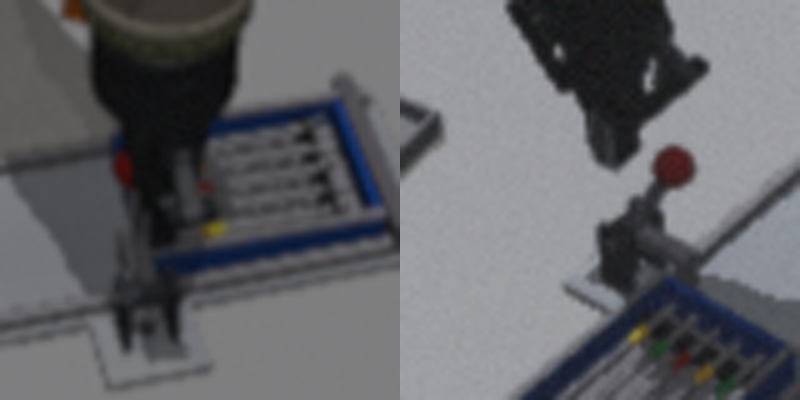

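The lever has snapped over: the ball is at (250,195) in the side view against a predicted locked position of (248,193), and the tooth arm is down behind the cassette. Backing off and up.

```bash
python3 -m pendant '[[0,0.6,0,0,0,0,-1],[0,1.2,0,0,0,0,-1],[0,1.2,-0.8,0,0,0,-1],[0,1.2,-1.6,0,0,0,-1],[0,1.2,-2.4,0,0,0,-1],[0,1.2,-2.8,0,0,0,-1],[0,1.2,-2.8,0,0,0,-1],[0,1.2,-2.8,0,0,0,-1],[0,1.2,-2.8,0,0,0,-1],[0,1.2,-2.8,0,0,0,-1]]'
python3 - <<'E'
from h import *
v=np.load('v.npy')
for n in('scene','side'):
    manip.camera(n);k=manip.get_calibration(n)
    for t,q in(('latch_ball',(-.082,-.044,.112)),('cassette_center',(0,0,.023))):
        print(n,t,[np.round(r['pixel']) for r in manip.tip_of(t,n)][:3],proj(k,cr(v,q)).round())
E
```

```text
clock: 12.95
position: [0.6923, 0.0244, 0.2503]
ee_rot: [0.716, 0.699, -0.001, -0.0]
ft_force: [-0.3, -0.3, 0.7]
grip_width: -0.002
grasp_force: 0.0
scene latch_ball [array([298., 214.])] [[297. 218.]]
scene cassette_center [array([318., 225.]), array([303., 172.])] [[320. 221.]]
side latch_ball [array([246., 192.])] [[248. 193.]]
side cassette_center [array([303., 280.]), array([244., 238.]), array([242., 205.])] [[243. 240.]]
```

```bash
python3 -c "
from workcell import manip;print(manip.hand_in())"
```

```text
the job is handed in; nothing more can be done
None
```

I pushed the cassette home against the back stop, flipped the latch over to locked, backed the arm clear and handed the job in at about 13 s of the 45 s allowed; the last camera check matched both positions, but hand-in returned no verdict.

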